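Level a long bar on its screw-jack rest for hardness testing

TASK

A long steel bar lies on the bar stand for a hardness test, one end on the fixed V-rest and the other, too low, on the saddle of the screw jack. Fit the loose crank fully down onto the square end of the jack's screw without forcing it, then wind the jack up by the crank's handle, gently, until the bar lies level, and leave the crank fully seated on the screw and the bar resting in both Vs. Do not touch the bar with the hand or the crank, and do not disturb the other things on the bench.

Things in the scene. Friction and masses are not known exactly. Their poses are not given: they have to be found in the camera images.
- stand: Grey iron bar stand fixed to the bench. T-shaped base 14 mm thick, 310 mm long along its own y; origin under the base below the middle of the bar, z up, x away from the robot. Fixed V-rest at (0, 110) mm; screw jack at the other end, its vertical screw axis at (-75, -110) mm between two guide rods, under a head plate 44 x 104 mm (x, y) whose top is at z = 149 mm.
- shaft_shoulder (a point): Point on the screw axis on the round shoulder (26 mm across) where the crank's hub sits, 157 mm above the bench. From here the screw's square end, 16 mm across flats, rises 22 mm; the edges of its flat top are chamfered to 14.4 mm over the last 2 mm. The square may start turned to any angle, which is not told. Its axes are the stand's. Turning drag 0.22 N m, about 3 N at the crank handle.
- rest_v (a point): Bottom line of the fixed V-rest (90 degree V, 18 mm long along the bar), 89.4 mm above the bench. The bar's axis lies 15.6 mm above the bottom of the V.
- saddle_v (a point): Bottom of the like V of the jack's moving saddle, 220 mm from rest_v along the stand's -y; at the height of rest_v the bar is level. Turning the screw CLOCKWISE seen from above raises it 10 mm per turn, anticlockwise lowers it, and it stays where it is left. It starts 18 to 26 mm below level (1.8 to 2.6 turns).
- bar: Round ground steel bar 22 mm in diameter, 318 mm long with its two 14 mm turned-down ends (17 mm), about 0.8 kg; origin at its middle, own y along its axis, pointing from the saddle to the fixed rest. It lies loose in both Vs.
- crank: Loose dark steel ball crank, 0.35 kg, on its hub. Origin: centre of the hub's underside, z up, x along the arm to the handle. Hub 30 x 30 mm (flats square to x, y), 44 mm tall; in its underside a square socket 17.2 mm across flats, 25 mm deep, sides parallel to the hub's (play on the square 0.08 rad). Arm at z = 30 to 42 mm; handle at x = 70 mm; 34 mm counterweight ball at x = -46, z = 36 mm.
- crank_socket (a point): Centre of the socket's mouth in the hub's underside (the crank's origin); its axes are the crank's. With the crank fully seated it lies on shaft_shoulder.
- crank_handle (a point): Middle of the crank's upright black handle, a sleeve 20 mm in diameter and 58 mm tall that spins freely on its pin; 70 mm from the hub's axis, 74 mm above the hub's underside.
- tape_roll: Roll of brown packing tape lying flat, 93 mm across, 48 mm high; origin under its centre. Bystander.
- loupe: Black eyepiece loupe, 41 mm across, 36 mm high, standing on the bench; origin under its centre. Bystander.
- test_block_3: Round hardness reference disc of steel, 65 mm across, 14 mm thick, lying flat; origin under its centre. Bystander.
There are look-alikes about, which are no part of the job. Of the things that look like the crank, the larger one is meant.

How it is judged (in metres and radians):
On the way:
1. the crank is fully seated on the square end of the screw, the bar still out of level (horizontal distance between crank_socket and shaft_shoulder below 0.003 m and z of crank_socket in the frame of shaft_shoulder below 0.004 m and angle between bar's own y axis and vertical below 1.52 rad), for 0.2 s.
At the end, for the whole second after the job is handed in: the bar lies level within 0.012 rad (2.6 mm over its two Vs), at rest in both Vs (middle 105 +/- 5 mm above the stand's underside, within 20 mm of the stand's middle), and the crank is left at rest fully seated on the screw (within 4 mm of the shoulder and 3 mm of the axis) (angle between bar's own y axis and vertical between 1.5588 and 1.5828 rad and horizontal distance between crank_socket and shaft_shoulder below 0.003 m and z of crank_socket in the frame of shaft_shoulder below 0.004 m and horizontal distance between bar and stand below 0.02 m and z of bar in the frame of stand between 0.1 and 0.11 m and contact force between bar and stand above 3 N and linear speed of bar below 0.01 m/s and linear speed of crank below 0.02 m/s); the robot touches nothing.
It fails at once if the crank is forced against the jack (more than 90 N between crank and stand) (contact force between crank and stand above 90 N).
It fails at once if the robot or the crank touches the bar (contact force between any of the fingers, the arm, crank and bar above 1 N).
It fails at once if a bystander (tape roll, loupe or reference disc) is moved more than 20 mm (distance of any of tape_roll, loupe, test_block_3 from where it was at the start of the episode above 0.02 m).
It also fails if it takes over 72 s, if anything falls off the work surface, if the arm or the gripper's body presses on something with over 40 N, if the wrist force passes 120 N, or if a joint passes its speed limit or range.

ROBOT

A 7-joint arm with a two-finger parallel gripper is mounted at the origin on a cart in front of the work surface, level with it; the furniture and walls round the work are solid. World frame = base frame: x ahead of the robot, y to its left, z up, the work surface at z = 0. Lengths are in mm, angles in rad, forces in N, time in s.
With the tool pointing down it reaches from about 400 to 875 mm from the base axis. Payload 6.5 kg.
Tool frame: the origin (TCP) lies at the very end of the fingers, on their centre line; the grasp point (between the pads) lies 19 mm behind it (ctrl.hold_point_z is the distance from the TCP to the grasp point, in mm); z points along the fingers, y is the line along which they close (so a half turn about z gives the same grasp; the last joint's range is limited). The gripper opens to 85 mm and grips with 20 to 120 N. Pads are 22 mm wide; open, the fingers measure 114 mm over their backs; the gripper's body (76 mm by 85 mm) begins 54 mm behind the grasp point. The pads swing forward as they close: fully open they stand 13 mm farther back than shut.
Start: joints at [-1.373, 0.536, -0.004, 1.538, 0.003, 1.067, -0.071], TCP at [169.484, 627.507, 203.29] pointing down, gripper open.
Joint ranges: [-2.7, 2.7], [-0.37, 2.16], [-1.27, 1.26], [0.24, 2.4], [-1.31, 4.45], [0.19, 1.91], [-2.76, 2.76]. Speed limits (rad/s): [2.39, 2.39, 3.14, 3.14, 3.14, 3.14, 3.14].

INTERFACE

Orientations are given as a unit quaternion [x, y, z, w].
In Python, from workcell import ctrl gives the robot as it stands.
- The arm moves only by the tool jog_arm, never from a script. Its argument "increments" is a list of rows, each an object with "travel": the shift along the world's x, y, z in m, a list of three; "rot": the turn, a rotation vector about the world's x, y, z in degrees, a list of three; "fingers": the gripper command: -1 is fully open, 1 is shut, values between are in proportion. In form: [{"travel": [dx, dy, dz], "rot": [ax, ay, az], "fingers": fingers}, ...]. A call has 1 to 20 rows; each row shifts and turns the commanded pose from where the row before left it; what a row does not reach is not made up. A row lasts 1/12 s, in which the tool goes at most 41.7 mm and 7.16 degrees, less where a joint would pass 70% of its speed; a pose out of reach is approached as far as the arm can. A call is refused whole if a number of a shift passes 0.0417 or a number of a turn 7.16, either way. A call with a gripper value outside its range is refused whole. The fingers move at their own pace and stop on an object; "grip_force" is the grip in N (left out, the last holds). Time passes only in rows, so rows that do not move let the fingers close. It gives the time, the measured TCP pose, the force, the opening and the grip force at its end, in the units of the state.
- ctrl.sense(): the state, without advancing time (a new reading comes with each control period).
- ctrl.read_camera(name): name is "scene" or "side" or "wrist"; returns a dict with "img" (420x560x3 uint8, red, green, blue), "z_map" (420x560 float32, mm along the optical axis (not along the pixel's ray), 0 where there is no reading), "fov_y" (degrees; the focal length in pixels is half the picture's height over the tangent of half this angle, whatever the lens; pixels are square), "cx", "cy" (the principal point, pixels), "view" (4x4, takes a point from world to camera coordinates). Camera axes: x right, y down, z forward; pixel columns grow to the right and rows downward; lengths in mm; the calibration is good to about 2 mm. A picture is of the moment at which its call begins.
- ctrl.close_job(): hands the job in; it is judged then, once.
The state is a dict: "time_s": time; "joint_pos": joint angles; "dq": joint speeds; "joint_torque": joint torques, N m; "ee_pos": TCP position; "orientation": TCP orientation; "ft_force": force on the tool from outside, world axes, zero at the start; "moment": the same for the moment, N m; "finger_gap": finger opening in mm; "grasp_force": force on a finger pad.
Only numpy, scipy, OpenCV 4.12 (cv2) and the standard library are available. Lean on these libraries where they do the work, as an engineer would, in place of code of your own. Each camera call takes 0.05 s, during which the arm holds its last target. There are 200 camera calls.

## Working session

There is one attempt and no reset: what is moved stays moved. The work goes in short steps, Python scripts to look and compute and a tool call to move; the robot and the scene stay as the last step left them, time stands still between calls to the robot, and variables do not carry over. Pictures are saved under pics/ and viewed, at most 10 in all, crops included, and the job is handed in when it is done.

Besides the shell and the picture viewer there is one more tool, called after "Request:" by a JSON object that holds its "op" and its "data", one argument or row to a line. jog_arm: Moves the arm, as the interface text tells. Its arguments: {"type":"object","properties":{"increments":{"type":"array"},"grip_force":{"type":"number"}},"required":["increments"]}

```bash
mkdir -p pics
cat > h.py <<'E'
import numpy as np, cv2, pickle, sys
from workcell import ctrl
def cam(n,tag):
    c=ctrl.read_camera(n); pickle.dump(c,open(f'pics/{tag}.pkl','wb'))
    cv2.imwrite(f'pics/{tag}.png',c['img'][:,:,::-1]); return c
def load(tag): return pickle.load(open(f'pics/{tag}.pkl','rb'))
def cloud(c):
    f=210/np.tan(np.radians(c['fov_y']/2)); z=c['z_map'].astype(float)
    v,u=np.mgrid[:z.shape[0],:z.shape[1]]
    P=np.stack([(u-c['cx'])/f*z,(v-c['cy'])/f*z,z],-1)
    V=np.array(c['view']); W=(P-V[:3,3])@V[:3,:3]; W[z==0]=np.nan; return W
def proj(c,p):
    f=210/np.tan(np.radians(c['fov_y']/2)); V=np.array(c['view']); q=V[:3,:3]@np.array(p,float)+V[:3,3]
    return c['cx']+f*q[0]/q[2], c['cy']+f*q[1]/q[2]
E
python3 - <<'E'
from h import *
a=[cam(n,n+'0') for n in('scene','side','wrist')]
for c in a:
    V=np.array(c['view']); print(c['fov_y'],-V[:3,:3].T@V[:3,3], V[2,:3])
s=ctrl.sense(); print(s)
# two pictures stacked
cv2.imwrite('pics/s.png',cv2.resize(np.vstack([a[0]['img'],a[1]['img']])[:,:,::-1],(400,600)))
E
```

```text
52.84280388055505 [ -47.39792462 -363.23637803  753.72473394] [ 0.64763531  0.37271718 -0.66456783]
53.493745124110134 [599.94420752 905.01472262 597.81835875] [-0.01934735 -0.8837544  -0.46755089]
63.242169971621415 [105.82059619 644.11928539 373.72842655] [ 0.25349048 -0.07004836 -0.96479832]
{'time_s': 0.15, 'joint_pos': array([-1.37320382,  0.53698475, -0.00440773,  1.53865162,  0.00258268,
        1.06727008, -0.07122186]), 'dq': array([ 4.07680596e-04, -2.62922254e-03,  4.75828312e-04, -2.33899131e-03,
        3.71286987e-05, -5.12396738e-04,  1.27302159e-03]), 'joint_torque': array([ 1.87790276e-03, -5.83786011e+01,  1.04982667e+00, -2.59352106e+01,
        1.24580218e-02,  6.46693079e-03,  8.31526080e-06]), 'ee_pos': array([169.37274311, 627.01023287, 202.61730764]), 'orientation': array([ 1.31506869e-01,  9.91315044e-01, -6.53033071e-04, -3.67880653e-05]), 'ft_force': array([-0.446628  ,  0.0382051 , -1.46022006]), 'moment': array([ 0.0608261 , -0.01293022, -0.01598868]), 'grasp_force': 0.0, 'finger_gap': 85.58631199072357}
```

View pics/scene0.png

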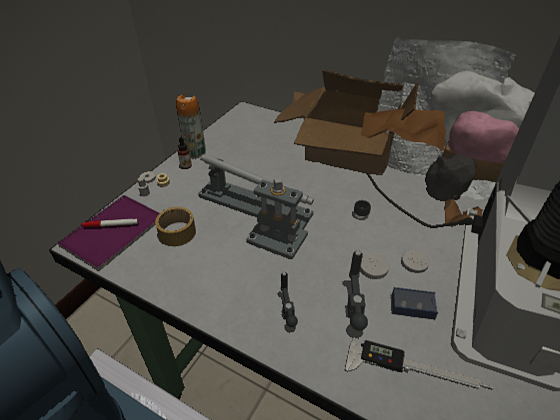

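View pics/side0.png

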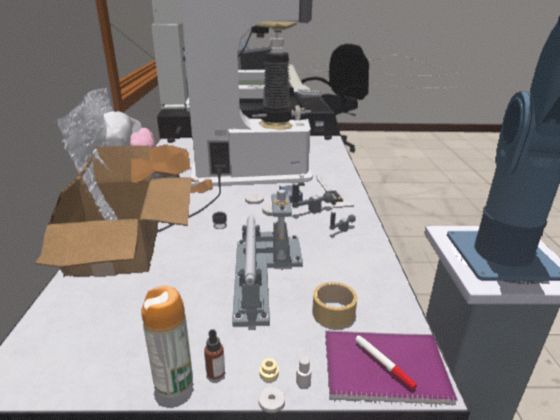

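Scene picture: the stand is at (260,205), with the jack head at (278,188). There are two crank look-alikes, at (287,302) and (356,295). The one at (356,295) looks larger, so I'll confirm it by measured size and an enlarged crop.

Run:
```python
from h import *
c=load('scene0'); W=cloud(c)
for n,(u0,u1,v0,v1) in dict(small=(270,305,265,335),large=(335,375,245,340)).items():
    w=W[v0:v1,u0:u1].reshape(-1,3); w=w[w[:,2]>8]
    print(n,len(w),w.min(0),w.max(0))
    for lo,hi in((8,28),(28,45),(45,70),(70,90),(90,112)):
        k=w[(w[:,2]>lo)&(w[:,2]<hi)]
        if len(k): print(lo,hi,len(k),k.mean(0).round(1),k.min(0).round(),k.max(0).round())
w=W[170:260,235:330].reshape(-1,3)
for lo,hi in((10,18),(145,153),(153,162),(172,190)):
    k=w[(w[:,2]>lo)&(w[:,2]<hi)]; 
    if len(k): print(lo,hi,len(k),k.mean(0).round(1),k.min(0).round(),k.max(0).round())
A=cv2.resize(c['img'][240:340,260:390],None,fx=4,fy=4,interpolation=cv2.INTER_CUBIC)
B=cv2.resize(c['img'][150:260,190:325],None,fx=4,fy=4,interpolation=cv2.INTER_CUBIC)
B=cv2.resize(B,(270*1,220)); 
cv2.imwrite('pics/c1.png',A[:,:,::-1])
```

```text
small 457 [ 359.50493294 -162.36426178    8.02886614] [439.27963977 -93.32370054  74.14567294]
8 28 87 [ 389.4 -133.1   22.4] [ 360. -162.    8.] [436. -98.  28.]
28 45 289 [ 394.1 -132.    32.2] [ 360. -162.   28.] [438. -94.  45.]
45 70 54 [ 430.4 -101.6   57.9] [ 426. -107.   46.] [438. -95.  70.]
70 90 27 [ 433.4 -100.5   72.2] [ 427. -107.   71.] [439. -93.  74.]
large 1224 [ 405.20855414 -284.97824883    8.02478638] [ 628.23589401 -207.22644266  107.6605919 ]
8 28 322 [ 570.8 -232.9   14.5] [ 405. -269.    8.] [ 628. -211.   28.]
28 45 481 [ 468.8 -246.5   40.8] [ 411. -285.   28.] [ 537. -207.   45.]
45 70 274 [ 457.5 -252.7   50.9] [ 413. -283.   45.] [ 533. -208.   70.]
70 90 60 [ 525.  -218.9   79.8] [ 521. -227.   70.] [ 535. -208.   90.]
90 112 87 [ 528.1 -218.3   99.6] [ 521. -227.   90.] [ 540. -208.  108.]
10 18 1722 [603.7  33.9  14.2] [525. -69.  10.] [693. 192.  18.]
145 153 501 [574.2  -8.1 149. ] [554. -57. 145.] [603.  47. 153.]
153 162 95 [575.3  -7.  156.6] [563. -49. 153.] [589.  39. 162.]
172 190 51 [577.2  -5.2 177.6] [568. -15. 173.] [589.   5. 181.]
```

View pics/c1.png

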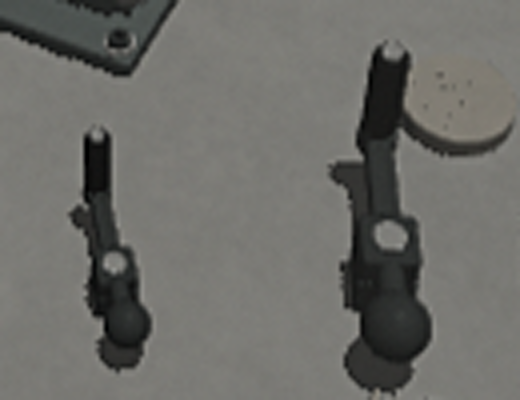

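The large one, at (357,295), is the crank: its handle top is at z≈107, against 74 for the small one. It lies beside a disc. Next I fit its pose and the stand's.

```bash
cat > fit.py <<'E'
from h import *
from scipy.optimize import least_squares
def crank(W,mask):
    w=W[mask]; w=w[(w[:,2]>6)]
    ha=w[(w[:,2]>66)&(w[:,2]<101)]
    hc=least_squares(lambda p:np.hypot(*(ha[:,:2]-p).T)-10,ha[:,:2].mean(0)+[5,0],loss='soft_l1').x
    b=w[(np.hypot(*(w[:,:2]-hc).T)>98)&(w[:,2]>20)]
    bc=least_squares(lambda p:np.linalg.norm(b-p,axis=1)-17,b.mean(0)-[0,0,8],loss='soft_l1').x
    d=hc-bc[:2]; L=np.hypot(*d); u=d/L
    return hc,bc,L,np.degrees(np.arctan2(u[1],u[0])),hc-70*u
E
python3 - <<'E'
from fit import *
c=load('scene0'); W=cloud(c); m=np.zeros(W.shape[:2],bool); m[245:335,343:368]=1
m&=~((W[...,0]>540))
r=crank(W,m); print(*r)
w=W[m]; t=w[(w[:,2]>40)&(w[:,2]<46)&(np.hypot(*(w[:,:2]-r[4]).T)<16)]; print('hubtop',t.mean(0),len(t))
w=W[170:260,235:330].reshape(-1,3)
k=w[(w[:,2]>146)&(w[:,2]<152)][:,:2].astype(np.float32); print(cv2.minAreaRect(k))
k=w[(w[:,2]>10)&(w[:,2]<18)][:,:2].astype(np.float32); print('base',cv2.minAreaRect(k))
k=w[(w[:,2]>175)&(w[:,2]<183)]; print(cv2.minAreaRect(k[:,:2].astype(np.float32)),k[:,2].mean())
# bystanders: discs, loupe
for n,(u,v) in dict(d1=(374,265),d2=(415,261),loupe=(362,207),tape=(176,222)).items(): print(n,W[v,u])
E
```

```text
[ 532.78738516 -216.94667712] [ 428.53753044 -268.09436861   36.18663989] 116.12113741827409 26.13377065302567 [ 469.94361707 -247.77946505]
hubtop [ 468.76014306 -247.98425718   43.73901101] 131
((578.41943359375, -5.071037292480469), (47.37272644042969, 103.48539733886719), 1.5604190826416016)
base ((606.5700073242188, 61.199615478515625), (168.0267791748047, 253.77395629882812), 2.4951565265655518)
((578.509765625, -4.821558952331543), (16.045982360839844, 15.917370796203613), 45.490299224853516) 178.20226391350135
d1 [ 595.2313681  -242.81075684   13.89842172]
d2 [ 655.39373142 -319.81172435    9.74838712]
loupe [ 769.85744201 -147.85604573   10.09713849]
tape [ 4.97736310e+02  2.50704429e+02 -1.32736684e-01]
```

Request:
{"op": "jog_arm", "data": {
  "increments": [
    {"travel": [0.041, -0.04, 0.012], "rot": [0, 0, -7], "fingers": -1},
    {"travel": [0.041, -0.04, 0.012], "rot": [0, 0, -7], "fingers": -1},
    {"travel": [0.041, -0.04, 0.012], "rot": [0, 0, -7], "fingers": -1},
    {"travel": [0.041, -0.04, 0.012], "rot": [0, 0, -7], "fingers": -1},
    {"travel": [0.041, -0.04, 0.012], "rot": [0, 0, -7], "fingers": -1},
    {"travel": [0.041, -0.04, 0.012], "rot": [0, 0, -7], "fingers": -1},
    {"travel": [0.041, -0.04, 0.012], "rot": [0, 0, -7], "fingers": -1},
    {"travel": [0.041, -0.04, 0.012], "rot": [0, 0, -7], "fingers": -1},
    {"travel": [0.008, -0.041, 0], "rot": [0, 0, -7], "fingers": -1},
    {"travel": [0.008, -0.041, 0], "rot": [0, 0, -7], "fingers": -1},
    {"travel": [0.008, -0.041, 0], "rot": [0, 0, -7], "fingers": -1},
    {"travel": [0.008, -0.041, 0], "rot": [0, 0, -7], "fingers": -1},
    {"travel": [0.008, -0.041, 0], "rot": [0, 0, -7], "fingers": -1},
    {"travel": [0.008, -0.041, 0], "rot": [0, 0, -7], "fingers": -1},
    {"travel": [0.008, -0.041, 0], "rot": [0, 0, -7], "fingers": -1},
    {"travel": [0, 0, 0], "rot": [0, 0, 0], "fingers": -1},
    {"travel": [0, 0, 0], "rot": [0, 0, 0], "fingers": -1}
  ]
}}

```text
time_s: 1.57
ee_pos: [459.1, 111.0, 271.8]
orientation: [0.868, 0.497, 0.0, -0.0]
ft_force: [0.6, 0.8, -0.4]
finger_gap: 85.5
grasp_force: 0.0
```

Run:
```python
from h import *
s=ctrl.sense(); print(s['time_s'],s['ee_pos'],s['orientation'],s['joint_pos'])
c=cam('wrist','w1'); W=cloud(c); 
k=(abs(W[...,2]-179)<4)&(np.hypot(W[...,0]-578,W[...,1]+5)<25)
p=W[k]; print(len(p)); print(cv2.minAreaRect(p[:,:2].astype(np.float32)),p[:,2].mean())
k=(abs(W[...,2]-149)<3); print(cv2.minAreaRect(W[k][:,:2].astype(np.float32)))
u,v=map(int,proj(c,[578,-5,179])); print(u,v)
I=c['img'][max(v-60,0):v+60,max(u-80,0):u+80]
cv2.imwrite('pics/c2.png',cv2.resize(I,None,fx=5,fy=5,interpolation=cv2.INTER_CUBIC)[:,:,::-1])
```

```text
1.5667 [459.07479534 111.04053077 271.75960025] [ 8.67738067e-01  4.97021773e-01  6.61315548e-05 -1.81317197e-05] [-0.84927666  0.15976394  0.58445363  1.93710206 -0.1001483   1.07289127
 -0.75323321]
409
((579.1865844726562, -4.610578536987305), (16.284439086914062, 16.98787498474121), 44.11427307128906) 179.21894756663013
((579.4020385742188, -4.716644287109375), (44.43408203125, 104.38765716552734), 2.529066562652588)
470 249
```

View pics/c2.png

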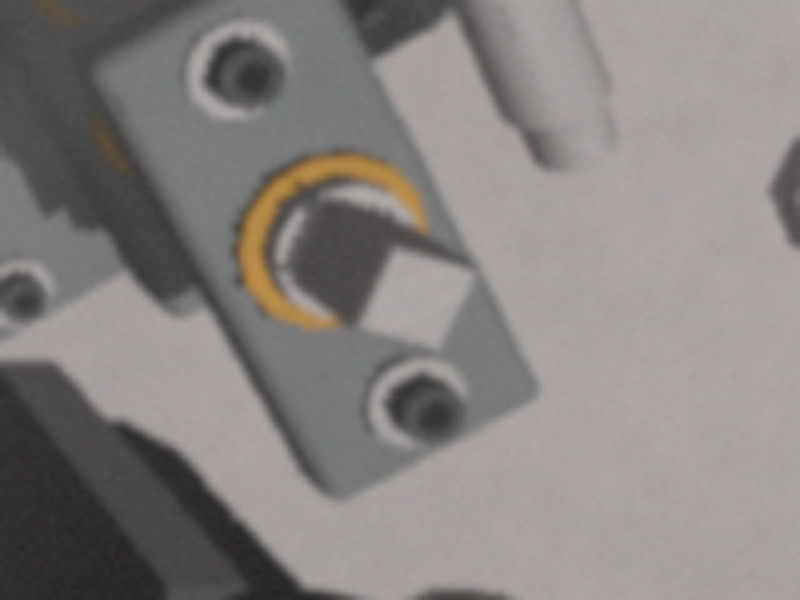

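The jack head, the screw's square (crop (415,298), white top) and the shoulder ring are all visible. The axis is about (579,-5) and the square is turned about 44°. Next I move above the crank.

Request:
{"op": "jog_arm", "data": {
  "increments": [
    {"travel": [0.001, -0.03, -0.006], "rot": [0, 0, -2.8], "fingers": -1},
    {"travel": [0.001, -0.03, -0.006], "rot": [0, 0, -2.8], "fingers": -1},
    {"travel": [0.001, -0.03, -0.006], "rot": [0, 0, -2.8], "fingers": -1},
    {"travel": [0.001, -0.03, -0.006], "rot": [0, 0, -2.8], "fingers": -1},
    {"travel": [0.001, -0.03, -0.006], "rot": [0, 0, -2.8], "fingers": -1},
    {"travel": [0.001, -0.03, -0.006], "rot": [0, 0, -2.8], "fingers": -1},
    {"travel": [0.001, -0.03, -0.006], "rot": [0, 0, -2.8], "fingers": -1},
    {"travel": [0.001, -0.03, -0.006], "rot": [0, 0, -2.8], "fingers": -1},
    {"travel": [0.001, -0.03, -0.006], "rot": [0, 0, -2.8], "fingers": -1},
    {"travel": [0.001, -0.03, -0.006], "rot": [0, 0, -2.8], "fingers": -1},
    {"travel": [0.001, -0.03, -0.006], "rot": [0, 0, -2.8], "fingers": -1},
    {"travel": [0, -0.03, -0.006], "rot": [0, 0, -2.7], "fingers": -1},
    {"travel": [0, 0, 0], "rot": [0, 0, 0], "fingers": -1},
    {"travel": [0, 0, 0], "rot": [0, 0, 0], "fingers": -1},
    {"travel": [0, 0, 0], "rot": [0, 0, 0], "fingers": -1}
  ]
}}

```text
time_s: 2.87
ee_pos: [470.6, -244.6, 199.2]
orientation: [0.973, 0.23, -0.0, -0.001]
ft_force: [-0.2, 0.2, -0.0]
finger_gap: 85.6
grasp_force: 0.0
```

Run:
```python
from fit import *
from scipy.spatial.transform import Rotation as R
c=load('w1'); f=210/np.tan(np.radians(c['fov_y']/2)); V=np.array(c['view'])
o=-V[:3,:3].T@V[:3,3]; P=[]
for x,y in((402,245),(472,270),(437,350),(357,325)):
    u=470-80+x/5-.4; v=249-60+y/5-.4
    d=V[:3,:3].T@np.array([(u-c['cx'])/f,(v-c['cy'])/f,1]); P.append((o+d*(179-o[2])/d[2])[:2])
P=np.array(P); E=np.roll(P,-1,0)-P; print('corners mean',P.mean(0),np.hypot(*E.T),np.degrees(np.arctan2(E[:,1],E[:,0]))%90)
s=ctrl.sense(); print(s['time_s'],s['ee_pos'],s['orientation'],s['joint_pos'],s['ft_force'])
c=cam('wrist','w2'); W=cloud(c)
m=(np.hypot(W[...,0]-475,W[...,1]+245)<80)&(W[...,2]>6)&(W[...,2]<115)
# exclude disc
d=W[m]; 
try: print(*crank(W,m))
except Exception as e: print(e)
t=W[(abs(W[...,2]-44)<2)&(np.hypot(W[...,0]-469.5,W[...,1]+248)<17)]
print(len(t),t.mean(0));
```

```text
corners mean [580.19197534  -5.17349095] [12.95442409 14.67395991 14.70677214 15.10758723] [39.902727   45.51677744 41.85441545 38.73338308]
2.8667 [ 470.61173128 -244.61495148  199.16422887] [ 9.73209478e-01  2.29919215e-01 -2.15236891e-04 -6.48339027e-04] [-0.21747233  0.42682591  0.79489765  1.89212089 -0.36596027  0.97460015
 -0.36402371] [-0.21140318  0.21423818 -0.01544438]
[ 532.06008214 -218.20853086] [ 428.1846202  -269.56233776   36.62602017] 115.876335272385 26.306806890262976 [ 469.30971711 -249.23096935]
641 [ 470.38172304 -247.96371961   44.40823393]
```

View pics/w2.png

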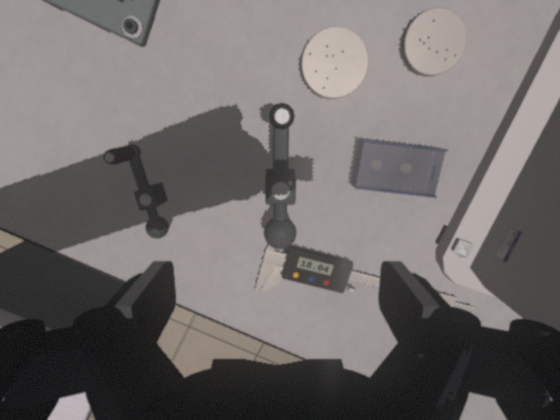

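The crank sits upright, with the hub at (280,187) and the handle up at (281,116). Its yaw is 26.3°, and the finger space on both sides of the hub is clear. I go down, grip at 60 N and lift a little.

Request:
{"op": "jog_arm", "data": {
  "increments": [
    {"travel": [-0.001, -0.004, -0.02], "rot": [0, 0, 0], "fingers": -1},
    {"travel": [0, 0, -0.02], "rot": [0, 0, 0], "fingers": -1},
    {"travel": [0, 0, -0.02], "rot": [0, 0, 0], "fingers": -1},
    {"travel": [0, 0, -0.02], "rot": [0, 0, 0], "fingers": -1},
    {"travel": [0, 0, -0.02], "rot": [0, 0, 0], "fingers": -1},
    {"travel": [0, 0, -0.02], "rot": [0, 0, 0], "fingers": -1},
    {"travel": [0, 0, -0.02], "rot": [0, 0, 0], "fingers": -1},
    {"travel": [0, 0, -0.02], "rot": [0, 0, 0], "fingers": -1},
    {"travel": [0, 0, -0.02], "rot": [0, 0, 0], "fingers": -1},
    {"travel": [0, 0, -0.009], "rot": [0, 0, 0], "fingers": -1},
    {"travel": [0, 0, 0], "rot": [0, 0, 0], "fingers": -0.5},
    {"travel": [0, 0, 0], "rot": [0, 0, 0], "fingers": 0},
    {"travel": [0, 0, 0], "rot": [0, 0, 0], "fingers": 0.3},
    {"travel": [0, 0, 0], "rot": [0, 0, 0], "fingers": 0.6},
    {"travel": [0, 0, 0], "rot": [0, 0, 0], "fingers": 1},
    {"travel": [0, 0, 0], "rot": [0, 0, 0], "fingers": 1},
    {"travel": [0, 0, 0], "rot": [0, 0, 0], "fingers": 1},
    {"travel": [0, 0, 0], "rot": [0, 0, 0], "fingers": 1}
  ],
  "grip_force": 60
}}

```text
time_s: 4.42
ee_pos: [469.6, -250.4, 11.9]
orientation: [0.974, 0.228, 0.001, -0.0]
ft_force: [-1.4, 1.9, 8.5]
finger_gap: 27.4
grasp_force: 58.5
```

Run:
```python
from h import *
c=load('w1'); f=210/np.tan(np.radians(c['fov_y']/2)); V=np.array(c['view']); o=-V[:3,:3].T@V[:3,3]
cu,cv_=470-80+415/5,249-60+298/5
g=c['img'].astype(int).sum(2)/3; s=6
u0,v0=int(cu)-16,int(cv_)-16
G=cv2.resize(g[v0:v0+32,u0:u0+32].astype(np.float32),None,fx=s,fy=s,interpolation=cv2.INTER_CUBIC)
for t in(160,170,180):
    n,L,st,ce=cv2.connectedComponentsWithStats((G>t).astype(np.uint8)); l=L[16*s,16*s]
    yy,xx=np.nonzero(L==l)
    u=u0+(xx+.5)/s-.5; v=v0+(yy+.5)/s-.5
    d=np.stack([(u-c['cx'])/f,(v-c['cy'])/f,np.ones_like(u)],-1)@V[:3,:3]
    p=o+d*((179-o[2])/d[:,2])[:,None]
    print(t,len(u),cv2.minAreaRect(p[:,:2].astype(np.float32)),p[:,:2].mean(0))
```

```text
160 8078 ((580.1890258789062, -5.469265937805176), (13.058411598205566, 13.439830780029297), 44.507015228271484) [580.19447208  -5.34779632]
170 36515 ((580.140869140625, -4.6826019287109375), (32.10859298706055, 26.451297760009766), 67.51155853271484) [580.0379928   -4.46722197]
180 36864 ((580.140869140625, -4.6826019287109375), (32.10859298706055, 26.451297760009766), 67.51155853271484) [580.03787198  -4.48008725]
```

Request:
{"op": "jog_arm", "data": {
  "increments": [
    {"travel": [0, 0, 0.01], "rot": [0, 0, 0], "fingers": 1},
    {"travel": [0, 0, 0.03], "rot": [0, 0, 0], "fingers": 1},
    {"travel": [0, 0, 0.03], "rot": [0, 0, 0], "fingers": 1},
    {"travel": [0, 0, 0.03], "rot": [0, 0, 0], "fingers": 1},
    {"travel": [0, 0, 0.03], "rot": [0, 0, 0], "fingers": 1},
    {"travel": [0, 0, 0.03], "rot": [0, 0, 0], "fingers": 1},
    {"travel": [0, 0, 0.03], "rot": [0, 0, 0], "fingers": 1},
    {"travel": [0.01, 0.01, 0.015], "rot": [0, 0, 1.5], "fingers": 1},
    {"travel": [0.01, 0.025, 0], "rot": [0, 0, 1.5], "fingers": 1},
    {"travel": [0.01, 0.025, 0], "rot": [0, 0, 1.5], "fingers": 1},
    {"travel": [0.01, 0.025, 0], "rot": [0, 0, 1.5], "fingers": 1},
    {"travel": [0.01, 0.025, 0], "rot": [0, 0, 1.5], "fingers": 1},
    {"travel": [0.01, 0.025, 0], "rot": [0, 0, 1.5], "fingers": 1},
    {"travel": [0.01, 0.025, 0], "rot": [0, 0, 1.5], "fingers": 1},
    {"travel": [0.01, 0.025, 0], "rot": [0, 0, 1.5], "fingers": 1},
    {"travel": [0.01, 0.025, 0], "rot": [0, 0, 1.5], "fingers": 1},
    {"travel": [0.01, 0.025, 0], "rot": [0, 0, 1.5], "fingers": 1},
    {"travel": [0.01, 0.01, 0], "rot": [0, 0, 1.5], "fingers": 1},
    {"travel": [0, 0, 0], "rot": [0, 0, 1.5], "fingers": 1},
    {"travel": [0, 0, 0], "rot": [0, 0, 0], "fingers": 1}
  ]
}}

```text
time_s: 6.08
ee_pos: [578.4, -5.2, 215.7]
orientation: [0.925, 0.379, -0.0, 0.0]
ft_force: [0.5, -0.9, -4.4]
finger_gap: 27.6
grasp_force: 60.4
```

Run:
```python
from fit import *
s=ctrl.sense(); print(s['time_s'],s['ee_pos'],s['orientation'],s['joint_pos'],s['ft_force'],s['finger_gap'])
q=s['orientation']; print('crank yaw by tool',np.degrees(2*np.arctan2(q[1],q[0]))-.3)
A=cam('scene','s3')['img']; B=cam('side','d3')['img']; C=cam('wrist','w3')['img']
c=load('s3'); u,v=map(int,proj(c,[579,-5,200])); a=cv2.resize(A[v-60:v+60,u-60:u+60],(400,400),interpolation=cv2.INTER_CUBIC)
c=load('d3'); u,v=map(int,proj(c,[579,-5,200])); b=cv2.resize(B[v-60:v+60,u-60:u+60],(400,400),interpolation=cv2.INTER_CUBIC)
cv2.imwrite('pics/c3.png',np.hstack([a,b])[:,:,::-1])
# crank pose in hand from scene
for t in('s3','w3'):
    W=cloud(load(t)); p=W.copy(); 
    h=s['ee_pos'][2]-12; p[...,2]-=h
    m=(np.hypot(p[...,0]-s['ee_pos'][0],p[...,1]-s['ee_pos'][1])<85)
    k=m&(p[...,2]>66)&(p[...,2]<101); 
    d=p[k]; a=np.radians(44); tgt=np.array(s['ee_pos'][:2])+70*np.array([np.cos(a),np.sin(a)])
    d=d[np.hypot(*(d[:,:2]-tgt).T)<25]; print(t,len(d))
    if len(d)>10: print(least_squares(lambda x:np.hypot(*(d[:,:2]-x).T)-10,tgt,loss='soft_l1').x)
```

```text
6.0833 [578.44478443  -5.226336   215.6853698 ] [ 9.25457195e-01  3.78851875e-01 -4.71045256e-04  1.20661307e-04] [-0.57030964  0.46853885  0.6810402   1.75045147 -0.33472749  1.04247184
 -0.56418151] [ 0.50326245 -0.92419262 -4.38245198] 27.628929699805038
crank yaw by tool 44.2251721135147
s3 0
w3 517
[631.09795057  40.1039781 ]
```

View pics/c3.png

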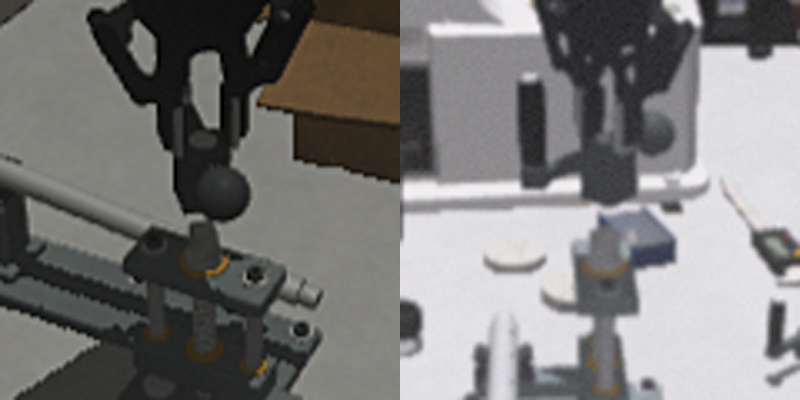

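The crank hangs squarely in the grip, its hub just above the screw's square in both views: (203,200) over (203,235) on the left, and (610,185) over (605,240) on the right. I check the crank's yaw in hand before lowering it.

Run:
```python
from fit import *
s=ctrl.sense(); e=np.array(s['ee_pos']); h=e[2]-12; c0=np.array([578.9,-4.7]); a=np.radians(44.2); u=np.array([np.cos(a),np.sin(a)])
H=c0+70*u; B=np.r_[c0-46*u,h+36]; print('expect',H,B)
for t in('s3','d3','w3'):
    W=cloud(load(t)); W=W[~np.isnan(W[...,0])]
    b=W[np.abs(np.linalg.norm(W-B,axis=1)-17)<6]; b=b[(b[:,:2]-c0)@u<-31]
    if len(b)>20: r=least_squares(lambda x:np.linalg.norm(b-x,axis=1)-17,B,loss='soft_l1').x; print(t,'ball',len(b),r, 'yaw',np.degrees(np.arctan2(*(c0-r[:2])[::-1])))
    k=W[(W[:,2]>h+50)&(W[:,2]<h+100)]; k=k[np.abs(np.hypot(*(k[:,:2]-H).T)-10)<6]
    if len(k)>20: r=least_squares(lambda x:np.hypot(*(k[:,:2]-x).T)-10,H,loss='soft_l1').x; print(t,'handle',len(k),r,k[:,2].mean(),np.degrees(np.arctan2(*(r-c0)[::-1])))
    # screw square top seen by this camera
    k=W[(abs(W[:,2]-179)<1.5)&(np.hypot(*(W[:,:2]-[579,-5]).T)<14)]
    if len(k)>10: print(t,'sq',len(k),cv2.minAreaRect(k[:,:2].astype(np.float32)))
    k=W[(abs(W[:,2]-149)<2)&(np.hypot(*(W[:,:2]-[579,-5]).T)<70)]
    if len(k)>10: print(t,'plate',len(k),cv2.minAreaRect(k[:,:2].astype(np.float32)))
```

```text
expect [629.08374254  44.1015572 ] [545.92211205 -36.76959473 239.80464342]
s3 ball 220 [546.4079369  -36.19074244 240.22583544] yaw 44.10340342049486
s3 sq 30 ((579.3678588867188, -4.358875274658203), (17.117130279541016, 15.291034698486328), 40.82698440551758)
s3 plate 383 ((578.8051147460938, -4.898403167724609), (45.72819137573242, 104.51595306396484), 3.211214303970337)
d3 ball 119 [543.37089067 -38.95019742 241.19264773] yaw 43.95000316674
d3 handle 193 [627.99601859  40.61899252] 279.1127972674768 42.70913208065939
d3 sq 24 ((577.3380126953125, -3.7825708389282227), (14.353055953979492, 15.765207290649414), 42.699684143066406)
d3 plate 195 ((577.2725219726562, -0.9650497436523438), (43.499542236328125, 101.24708557128906), 3.2504496574401855)
w3 ball 2381 [545.34039119 -39.248339   241.01774788] yaw 45.83171038488618
w3 handle 375 [631.03465508  40.17226677] 302.56832423904336 40.71855890765492
w3 plate 3544 ((579.7718505859375, -4.990486145019531), (43.80072784423828, 103.82308197021484), 2.580820322036743)
```

Request:
{"op": "jog_arm", "data": {
  "increments": [
    {"travel": [0.0003, 0.0006, -0.006], "rot": [0, 0, 0], "fingers": 1},
    {"travel": [0, 0, -0.006], "rot": [0, 0, 0], "fingers": 1},
    {"travel": [0, 0, -0.006], "rot": [0, 0, 0], "fingers": 1},
    {"travel": [0, 0, -0.004], "rot": [0, 0, 0], "fingers": 1},
    {"travel": [0, 0, -0.002], "rot": [0, 0, 0], "fingers": 1},
    {"travel": [0, 0, -0.002], "rot": [0, 0, 0], "fingers": 1},
    {"travel": [0, 0, -0.001], "rot": [0, 0, 0], "fingers": 1},
    {"travel": [0, 0, -0.001], "rot": [0, 0, 0], "fingers": 1},
    {"travel": [0, 0, 0], "rot": [0, 0, 0], "fingers": 1}
  ]
}}

```text
time_s: 6.98
ee_pos: [579.6, -5.4, 187.7]
orientation: [0.926, 0.378, 0.0, 0.0]
ft_force: [0.7, -2.5, -4.5]
finger_gap: 27.3
grasp_force: 60.3
```

Request:
{"op": "jog_arm", "data": {
  "increments": [
    {"travel": [0, 0, -0.0015], "rot": [0, 0, 0], "fingers": 1},
    {"travel": [0, 0, -0.0015], "rot": [0, 0, 0], "fingers": 1},
    {"travel": [0, 0, -0.0015], "rot": [0, 0, 0], "fingers": 1},
    {"travel": [0, 0, -0.0015], "rot": [0, 0, 0], "fingers": 1},
    {"travel": [0, 0, 0], "rot": [0, 0, 0], "fingers": 1}
  ]
}}

```text
time_s: 7.4
ee_pos: [579.5, -5.4, 181.5]
orientation: [0.926, 0.378, 0.0, 0.0]
ft_force: [2.6, -1.1, -4.5]
finger_gap: 27.4
grasp_force: 60.3
```

Sliding freely. I continue to the shoulder, expected at TCP z ≈ 169.

Request:
{"op": "jog_arm", "data": {
  "increments": [
    {"travel": [0, 0, -0.002], "rot": [0, 0, 0], "fingers": 1},
    {"travel": [0, 0, -0.002], "rot": [0, 0, 0], "fingers": 1},
    {"travel": [0, 0, -0.002], "rot": [0, 0, 0], "fingers": 1},
    {"travel": [0, 0, -0.002], "rot": [0, 0, 0], "fingers": 1},
    {"travel": [0, 0, -0.002], "rot": [0, 0, 0], "fingers": 1},
    {"travel": [0, 0, -0.001], "rot": [0, 0, 0], "fingers": 1},
    {"travel": [0, 0, 0], "rot": [0, 0, 0], "fingers": 1}
  ]
}}

```text
time_s: 7.98
ee_pos: [579.3, -5.3, 170.4]
orientation: [0.926, 0.378, 0.0, 0.0]
ft_force: [3.6, -4.2, -5.9]
finger_gap: 27.2
grasp_force: 60.3
```

Request:
{"op": "jog_arm", "data": {
  "increments": [
    {"travel": [0, 0, 0], "rot": [0, 0, 0], "fingers": 0.3},
    {"travel": [0, 0, 0], "rot": [0, 0, 0], "fingers": 0},
    {"travel": [0, 0, 0], "rot": [0, 0, 0], "fingers": -0.5},
    {"travel": [0, 0, 0], "rot": [0, 0, 0], "fingers": -1},
    {"travel": [0, 0, 0], "rot": [0, 0, 0], "fingers": -1},
    {"travel": [0, 0, 0], "rot": [0, 0, 0], "fingers": -1},
    {"travel": [0, 0, 0.01], "rot": [0, 0, 0], "fingers": -1},
    {"travel": [0, 0, 0.02], "rot": [0, 0, 0], "fingers": -1},
    {"travel": [0, 0, 0.02], "rot": [0, 0, 0], "fingers": -1},
    {"travel": [0, 0, 0.02], "rot": [0, 0, 0], "fingers": -1},
    {"travel": [0, 0, 0.02], "rot": [0, 0, 0], "fingers": -1},
    {"travel": [0, 0, 0.02], "rot": [0, 0, 0], "fingers": -1},
    {"travel": [0, 0, 0.02], "rot": [0, 0, 0], "fingers": -1},
    {"travel": [0, 0, 0], "rot": [0, 0, 0], "fingers": -1}
  ]
}}

```text
time_s: 9.15
ee_pos: [581.4, -5.6, 305.4]
orientation: [0.926, 0.378, 0.003, 0.001]
ft_force: [-0.7, -0.9, 0.6]
finger_gap: 85.3
grasp_force: 0.0
```

```bash
cat > chk.py <<'E'
from fit import *
def bar(tag,c=None):
    # bar axis: cylinder fit
    W=cloud(load(tag)); w=W[~np.isnan(W[...,0])]
    th=np.radians(2.7); R2=np.array([[np.cos(th),-np.sin(th)],[np.sin(th),np.cos(th)]])
    # stand frame from screw axis (579.2,-4.8) = (-75,-110)
    o=np.array([579.2,-4.8])-R2@np.array([-75,-110]); l=(w[:,:2]-o)@R2
    k=(abs(l[:,0])<14)&(abs(l[:,1])<135)&(w[:,2]>85)&(w[:,2]<125)&(abs(abs(l[:,1])-110)>15)
    p=np.c_[l[k],w[k,2]]
    def res(q): # x0,sx,z0,sz
        return np.hypot(p[:,0]-q[0]-q[1]*p[:,1]/100,p[:,2]-q[2]-q[3]*p[:,1]/100)-11
    q=least_squares(res,[0,0,98,5],loss='soft_l1').x
    return len(p),q.round(2),'tilt rad',round(q[3]/100,4),'saddle low mm',round(q[3]*2.2,1)
def ck(tag,bz=157):
    W=cloud(load(tag)); w=W[~np.isnan(W[...,0])]; c0=np.array([579.2,-4.8])
    d=np.hypot(*(w[:,:2]-c0).T)
    t=w[(d<12)&(w[:,2]>190)&(w[:,2]<225)]; out=[len(t),np.median(t[:,2]) if len(t) else None, t.mean(0).round(1) if len(t) else None]
    k=w[(d>55)&(d<85)&(w[:,2]>bz+50)&(w[:,2]<bz+100)]
    if len(k)>20:
        m=np.median(k[:,:2],0)
        k=k[np.hypot(*(k[:,:2]-m).T)<20]
        r=least_squares(lambda x:np.hypot(*(k[:,:2]-x).T)-10,c0+(m-c0)*70/np.hypot(*(m-c0)),loss='soft_l1').x
        out+=['handle',len(k),r.round(1),'r',np.hypot(*(r-c0)).round(1),'yaw',np.degrees(np.arctan2(*(r-c0)[::-1])).round(1)]
    return out
E
python3 - <<'E'
from chk import *
s=ctrl.sense(); print(s['ee_pos'],s['ft_force'],s['joint_pos'])
for n,t in(('scene','s4'),('side','d4'),('wrist','w4')):
    cam(n,t); print(t,bar(t),*ck(t))
A=load('s4'); u,v=map(int,proj(A,[579,-5,190])); a=cv2.resize(A['img'][v-60:v+60,u-60:u+60],(400,400),interpolation=cv2.INTER_CUBIC)
B=cv2.resize(load('w4')['img'],(400,300)); B=np.vstack([B,np.zeros((100,400,3),np.uint8)])
cv2.imwrite('pics/c4.png',np.hstack([a,B])[:,:,::-1])
E
```

```text
[581.37375335  -5.57209155 305.43927486] [-0.66387004 -0.91215397  0.5637677 ] [-0.60782709  0.38092894  0.72669985  1.64129585 -0.26811366  1.21454142
 -0.62066806]
s4 (415, array([ 1.3 ,  0.25, 94.39, 10.06]), 'tilt rad', np.float64(0.1006), 'saddle low mm', np.float64(22.1)) 63 202.04072617745547 [577.7  -5.5 202.1] handle 168 [629.8  45.2] r 71.1 yaw 44.6
d4 (417, array([-1.27,  0.58, 94.93,  9.96]), 'tilt rad', np.float64(0.0996), 'saddle low mm', np.float64(21.9)) 39 202.32414397851556 [579.1  -2.2 202.5] handle 174 [627.2  43.2] r 67.9 yaw 45.0
w4 (3800, array([ 0.55,  0.4 , 94.91, 10.1 ]), 'tilt rad', np.float64(0.101), 'saddle low mm', np.float64(22.2)) 650 202.88068639008458 [579.4  -4.5 202.8] handle 73 [629.  44.] r 69.7 yaw 44.4
```

View pics/c4.png

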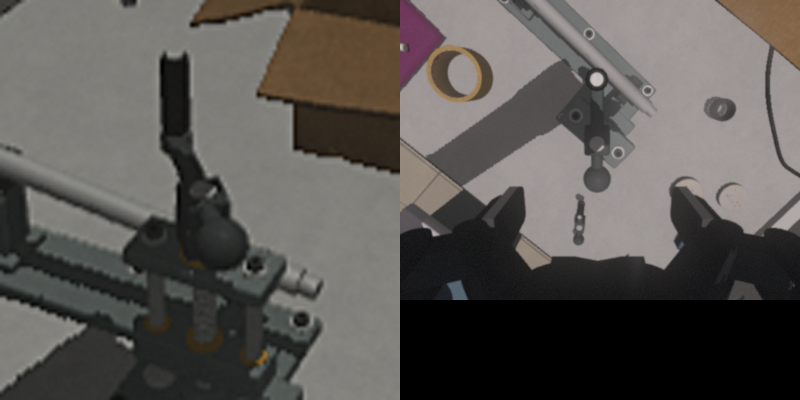

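The crank is seated: hub at (205,190) in the crop and hub top ≈202 measured, against 201 expected. The saddle is 22.1 mm low, so it needs about 2.21 turns. The handle is at (629.3,44.3), and I go to grip it.

Request:
{"op": "jog_arm", "data": {
  "increments": [
    {"travel": [0.016, 0.016, 0], "rot": [0, 0, 0], "fingers": -1},
    {"travel": [0.016, 0.017, 0], "rot": [0, 0, 0], "fingers": -1},
    {"travel": [0.016, 0.017, 0], "rot": [0, 0, 0], "fingers": -1},
    {"travel": [0, 0, -0.014], "rot": [0, 0, 0], "fingers": -1},
    {"travel": [0, 0, -0.02], "rot": [0, 0, 0], "fingers": -1},
    {"travel": [0, 0, -0.02], "rot": [0, 0, 0], "fingers": -1},
    {"travel": [0, 0, -0.02], "rot": [0, 0, 0], "fingers": -1},
    {"travel": [0, 0, -0.01], "rot": [0, 0, 0], "fingers": -1},
    {"travel": [0, 0, 0], "rot": [0, 0, 0], "fingers": -0.3},
    {"travel": [0, 0, 0], "rot": [0, 0, 0], "fingers": 0.2},
    {"travel": [0, 0, 0], "rot": [0, 0, 0], "fingers": 0.5},
    {"travel": [0, 0, 0], "rot": [0, 0, 0], "fingers": 0.8},
    {"travel": [0, 0, 0], "rot": [0, 0, 0], "fingers": 1},
    {"travel": [0, 0, 0], "rot": [0, 0, 0], "fingers": 1},
    {"travel": [0, 0, 0], "rot": [0, 0, 0], "fingers": 1}
  ],
  "grip_force": 25
}}

```text
time_s: 10.55
ee_pos: [627.9, 45.2, 217.5]
orientation: [0.926, 0.378, 0.001, 0.0]
ft_force: [0.6, 1.4, 2.4]
finger_gap: 17.8
grasp_force: 24.5
```

Run:
```python
import numpy as np
a=np.radians(45-12*np.arange(31)); p=np.round(70*np.c_[np.cos(a),np.sin(a)],0)/1000
d=np.round(np.diff(p,axis=0),4)
print([(float(x),float(y)) for x,y in d])
```

```text
[(0.01, -0.011), (0.006, -0.013), (0.004, -0.014), (0.001, -0.015), (-0.002, -0.014), (-0.006, -0.014), (-0.008, -0.012), (-0.01, -0.01), (-0.012, -0.008), (-0.014, -0.006), (-0.014, -0.002), (-0.015, 0.001), (-0.014, 0.004), (-0.013, 0.006), (-0.011, 0.01), (-0.01, 0.011), (-0.006, 0.013), (-0.004, 0.014), (-0.001, 0.015), (0.002, 0.014), (0.006, 0.014), (0.008, 0.012), (0.01, 0.01), (0.012, 0.008), (0.014, 0.006), (0.014, 0.002), (0.015, -0.001), (0.014, -0.004), (0.013, -0.006), (0.011, -0.01)]
```

Request:
{"op": "jog_arm", "data": {
  "increments": [
    {"travel": [0.005, -0.005, 0], "rot": [0, 0, 0], "fingers": 1},
    {"travel": [0.005, -0.006, 0], "rot": [0, 0, 0], "fingers": 1},
    {"travel": [0.006, -0.013, 0], "rot": [0, 0, 0], "fingers": 1},
    {"travel": [0.004, -0.014, 0], "rot": [0, 0, 0], "fingers": 1},
    {"travel": [0.001, -0.015, 0], "rot": [0, 0, 0], "fingers": 1},
    {"travel": [-0.002, -0.014, 0], "rot": [0, 0, 0], "fingers": 1},
    {"travel": [-0.006, -0.014, 0], "rot": [0, 0, 0], "fingers": 1},
    {"travel": [-0.008, -0.012, 0], "rot": [0, 0, 0], "fingers": 1}
  ]
}}

```text
time_s: 11.22
ee_pos: [633.1, -50.2, 217.3]
orientation: [0.926, 0.377, 0.001, 0.001]
ft_force: [3.3, 2.5, 3.5]
finger_gap: 18.3
grasp_force: 24.8
```

Request:
{"op": "jog_arm", "data": {
  "increments": [
    {"travel": [-0.01, -0.01, 0], "rot": [0, 0, 0], "fingers": 1},
    {"travel": [-0.012, -0.008, 0], "rot": [0, 0, 0], "fingers": 1},
    {"travel": [-0.014, -0.006, 0], "rot": [0, 0, 0], "fingers": 1},
    {"travel": [-0.014, -0.002, 0], "rot": [0, 0, 0], "fingers": 1},
    {"travel": [-0.015, 0.001, 0], "rot": [0, 0, 0], "fingers": 1},
    {"travel": [-0.014, 0.004, 0], "rot": [0, 0, 0], "fingers": 1},
    {"travel": [-0.013, 0.006, 0], "rot": [0, 0, 0], "fingers": 1},
    {"travel": [-0.011, 0.01, 0], "rot": [0, 0, 0], "fingers": 1},
    {"travel": [-0.01, 0.011, 0], "rot": [0, 0, 0], "fingers": 1},
    {"travel": [-0.006, 0.013, 0], "rot": [0, 0, 0], "fingers": 1},
    {"travel": [-0.004, 0.014, 0], "rot": [0, 0, 0], "fingers": 1},
    {"travel": [-0.001, 0.015, 0], "rot": [0, 0, 0], "fingers": 1}
  ]
}}

```text
time_s: 12.22
ee_pos: [507.5, -3.2, 216.8]
orientation: [0.926, 0.376, 0.0, 0.002]
ft_force: [3.1, -3.8, 0.7]
finger_gap: 18.5
grasp_force: 25.1
```

Run:
```python
from chk import *
print(ctrl.sense()['ee_pos'])
for n,t in(('scene','s5'),('side','d5')):
    cam(n,t); print(t,bar(t),*ck(t))
```

```text
[507.49993492  -3.24385837 216.81789441]
s5 (330, array([ 1.22,  0.92, 97.06,  7.3 ]), 'tilt rad', np.float64(0.073), 'saddle low mm', np.float64(16.1)) 61 202.17113418726933 [578.   -6.  202.1] handle 210 [509.3  -2.8] r 69.9 yaw 178.4
d5 (434, array([-1.29,  0.53, 97.71,  7.26]), 'tilt rad', np.float64(0.0726), 'saddle low mm', np.float64(16.0)) 36 203.0406115560687 [578.6  -2.8 202.7] handle 178 [ 5.066e+02 -3.000e-01] r 72.7 yaw 176.4
```

Working well: about 0.63 turn raised the saddle 6 mm, and the hub is still seated. I go on.

Request:
{"op": "jog_arm", "data": {
  "increments": [
    {"travel": [0.002, 0.014, 0], "rot": [0, 0, 0], "fingers": 1},
    {"travel": [0.006, 0.014, 0], "rot": [0, 0, 0], "fingers": 1},
    {"travel": [0.008, 0.012, 0], "rot": [0, 0, 0], "fingers": 1},
    {"travel": [0.01, 0.01, 0], "rot": [0, 0, 0], "fingers": 1},
    {"travel": [0.012, 0.008, 0], "rot": [0, 0, 0], "fingers": 1},
    {"travel": [0.014, 0.006, 0], "rot": [0, 0, 0], "fingers": 1},
    {"travel": [0.014, 0.002, 0], "rot": [0, 0, 0], "fingers": 1},
    {"travel": [0.015, -0.001, 0], "rot": [0, 0, 0], "fingers": 1},
    {"travel": [0.014, -0.004, 0], "rot": [0, 0, 0], "fingers": 1},
    {"travel": [0.013, -0.006, 0], "rot": [0, 0, 0], "fingers": 1},
    {"travel": [0.011, -0.01, 0], "rot": [0, 0, 0], "fingers": 1},
    {"travel": [0.01, -0.011, 0], "rot": [0, 0, 0], "fingers": 1},
    {"travel": [0.006, -0.013, 0], "rot": [0, 0, 0], "fingers": 1},
    {"travel": [0.004, -0.014, 0], "rot": [0, 0, 0], "fingers": 1},
    {"travel": [0.001, -0.015, 0], "rot": [0, 0, 0], "fingers": 1},
    {"travel": [-0.002, -0.014, 0], "rot": [0, 0, 0], "fingers": 1},
    {"travel": [-0.006, -0.014, 0], "rot": [0, 0, 0], "fingers": 1},
    {"travel": [-0.008, -0.012, 0], "rot": [0, 0, 0], "fingers": 1},
    {"travel": [-0.01, -0.01, 0], "rot": [0, 0, 0], "fingers": 1},
    {"travel": [-0.012, -0.008, 0], "rot": [0, 0, 0], "fingers": 1}
  ]
}}

```text
time_s: 13.98
ee_pos: [610.5, -68.5, 217.2]
orientation: [0.926, 0.377, 0.001, 0.001]
ft_force: [3.9, 1.4, 3.5]
finger_gap: 18.3
grasp_force: 25.1
```

Request:
{"op": "jog_arm", "data": {
  "increments": [
    {"travel": [-0.014, -0.006, 0], "rot": [0, 0, 0], "fingers": 1},
    {"travel": [-0.014, -0.002, 0], "rot": [0, 0, 0], "fingers": 1},
    {"travel": [-0.015, 0.001, 0], "rot": [0, 0, 0], "fingers": 1},
    {"travel": [-0.014, 0.004, 0], "rot": [0, 0, 0], "fingers": 1},
    {"travel": [-0.013, 0.006, 0], "rot": [0, 0, 0], "fingers": 1},
    {"travel": [-0.011, 0.01, 0], "rot": [0, 0, 0], "fingers": 1},
    {"travel": [-0.01, 0.011, 0], "rot": [0, 0, 0], "fingers": 1},
    {"travel": [-0.006, 0.013, 0], "rot": [0, 0, 0], "fingers": 1},
    {"travel": [-0.004, 0.014, 0], "rot": [0, 0, 0], "fingers": 1},
    {"travel": [-0.001, 0.015, 0], "rot": [0, 0, 0], "fingers": 1},
    {"travel": [0.002, 0.014, 0], "rot": [0, 0, 0], "fingers": 1},
    {"travel": [0.006, 0.014, 0], "rot": [0, 0, 0], "fingers": 1},
    {"travel": [0.008, 0.012, 0], "rot": [0, 0, 0], "fingers": 1},
    {"travel": [0.01, 0.01, 0], "rot": [0, 0, 0], "fingers": 1},
    {"travel": [0.012, 0.008, 0], "rot": [0, 0, 0], "fingers": 1},
    {"travel": [0.014, 0.006, 0], "rot": [0, 0, 0], "fingers": 1},
    {"travel": [0.014, 0.002, 0], "rot": [0, 0, 0], "fingers": 1},
    {"travel": [0.015, -0.001, 0], "rot": [0, 0, 0], "fingers": 1},
    {"travel": [0.014, -0.004, 0], "rot": [0, 0, 0], "fingers": 1},
    {"travel": [0.013, -0.006, 0], "rot": [0, 0, 0], "fingers": 1},
    {"travel": [0, 0, 0], "rot": [0, 0, 0], "fingers": 1}
  ]
}}

```text
$.increments: bad value
```

21 rows are too many, so I drop the pause row.

Request:
{"op": "jog_arm", "data": {
  "increments": [
    {"travel": [-0.014, -0.006, 0], "rot": [0, 0, 0], "fingers": 1},
    {"travel": [-0.014, -0.002, 0], "rot": [0, 0, 0], "fingers": 1},
    {"travel": [-0.015, 0.001, 0], "rot": [0, 0, 0], "fingers": 1},
    {"travel": [-0.014, 0.004, 0], "rot": [0, 0, 0], "fingers": 1},
    {"travel": [-0.013, 0.006, 0], "rot": [0, 0, 0], "fingers": 1},
    {"travel": [-0.011, 0.01, 0], "rot": [0, 0, 0], "fingers": 1},
    {"travel": [-0.01, 0.011, 0], "rot": [0, 0, 0], "fingers": 1},
    {"travel": [-0.006, 0.013, 0], "rot": [0, 0, 0], "fingers": 1},
    {"travel": [-0.004, 0.014, 0], "rot": [0, 0, 0], "fingers": 1},
    {"travel": [-0.001, 0.015, 0], "rot": [0, 0, 0], "fingers": 1},
    {"travel": [0.002, 0.014, 0], "rot": [0, 0, 0], "fingers": 1},
    {"travel": [0.006, 0.014, 0], "rot": [0, 0, 0], "fingers": 1},
    {"travel": [0.008, 0.012, 0], "rot": [0, 0, 0], "fingers": 1},
    {"travel": [0.01, 0.01, 0], "rot": [0, 0, 0], "fingers": 1},
    {"travel": [0.012, 0.008, 0], "rot": [0, 0, 0], "fingers": 1},
    {"travel": [0.014, 0.006, 0], "rot": [0, 0, 0], "fingers": 1},
    {"travel": [0.014, 0.002, 0], "rot": [0, 0, 0], "fingers": 1},
    {"travel": [0.015, -0.001, 0], "rot": [0, 0, 0], "fingers": 1},
    {"travel": [0.014, -0.004, 0], "rot": [0, 0, 0], "fingers": 1},
    {"travel": [0.013, -0.006, 0], "rot": [0, 0, 0], "fingers": 1}
  ]
}}

```text
time_s: 15.65
ee_pos: [616.0, 56.6, 216.5]
orientation: [0.926, 0.379, -0.001, -0.002]
ft_force: [-2.4, 3.7, 6.5]
finger_gap: 17.9
grasp_force: 25.5
```

Run:
```python
from chk import *
print(ctrl.sense()['ee_pos'])
for n,t in(('scene','s6'),('side','d6')):
    cam(n,t); print(t,bar(t),*ck(t))
```

```text
[615.95715011  56.55145429 216.48018495]
s6 (466, array([  1.42,   0.23, 103.53,   1.56]), 'tilt rad', np.float64(0.0156), 'saddle low mm', np.float64(3.4)) 59 202.23573619131864 [577.9  -5.6 202.2] handle 201 [616.4  57.6] r 72.6 yaw 59.2
d6 (480, array([ -1.33,   0.53, 103.95,   1.18]), 'tilt rad', np.float64(0.0118), 'saddle low mm', np.float64(2.6)) 34 202.8676941124936 [578.5  -2.1 202.8] handle 205 [616.3  54.3] r 69.8 yaw 57.9
```

Request:
{"op": "jog_arm", "data": {
  "increments": [
    {"travel": [0.011, -0.01, 0], "rot": [0, 0, 0], "fingers": 1},
    {"travel": [0.01, -0.011, 0], "rot": [0, 0, 0], "fingers": 1},
    {"travel": [0.006, -0.013, 0], "rot": [0, 0, 0], "fingers": 1},
    {"travel": [0.004, -0.014, 0], "rot": [0, 0, 0], "fingers": 1},
    {"travel": [0.001, -0.015, 0], "rot": [0, 0, 0], "fingers": 1},
    {"travel": [-0.002, -0.014, 0], "rot": [0, 0, 0], "fingers": 1},
    {"travel": [-0.006, -0.014, 0], "rot": [0, 0, 0], "fingers": 1},
    {"travel": [0, 0, 0], "rot": [0, 0, 0], "fingers": 1},
    {"travel": [0, 0, 0], "rot": [0, 0, 0], "fingers": 1}
  ]
}}

```text
time_s: 16.5
ee_pos: [640.8, -38.2, 217.3]
orientation: [0.926, 0.377, 0.001, 0.001]
ft_force: [2.3, -1.8, 6.0]
finger_gap: 18.4
grasp_force: 25.5
```

Run:
```python
from chk import *
print(ctrl.sense()['ee_pos'])
for n,t in(('scene','s7'),('side','d7'),('wrist','w7')):
    cam(n,t); 
    print(t,bar(t),*ck(t))
```

```text
[640.7925022  -38.24901745 217.33838226]
s7 (393, array([  1.29,   0.42, 104.73,   0.37]), 'tilt rad', np.float64(0.0037), 'saddle low mm', np.float64(0.8)) 63 202.37408897470158 [578.   -6.2 201.9] handle 184 [642.1 -37.6] r 71.0 yaw -27.5
d7 (480, array([-1.2900e+00,  5.5000e-01,  1.0518e+02,  1.0000e-02]), 'tilt rad', np.float64(0.0001), 'saddle low mm', np.float64(0.0)) 33 202.96794622445006 [579.7  -2.6 202.7] handle 155 [639.8 -38.4] r 69.3 yaw -29.0
w7 (6439, array([  2.01,  -1.62, 124.45,   0.26]), 'tilt rad', np.float64(0.0026), 'saddle low mm', np.float64(0.6)) 1183 202.89200048382634 [579.9  -4.6 202.7] handle 1603 [641.6 -37.8] r 70.6 yaw -27.9
```

Level to about 0.002 rad. I release, rise clear and check.

Request:
{"op": "jog_arm", "data": {
  "increments": [
    {"travel": [0, 0, 0], "rot": [0, 0, 0], "fingers": 0.3},
    {"travel": [0, 0, 0], "rot": [0, 0, 0], "fingers": 0},
    {"travel": [0, 0, 0], "rot": [0, 0, 0], "fingers": -0.5},
    {"travel": [0, 0, 0], "rot": [0, 0, 0], "fingers": -1},
    {"travel": [0, 0, 0], "rot": [0, 0, 0], "fingers": -1},
    {"travel": [0, 0, 0], "rot": [0, 0, 0], "fingers": -1},
    {"travel": [0, 0, 0.01], "rot": [0, 0, 0], "fingers": -1},
    {"travel": [0, 0, 0.02], "rot": [0, 0, 0], "fingers": -1},
    {"travel": [0, 0, 0.02], "rot": [0, 0, 0], "fingers": -1},
    {"travel": [0, 0, 0.02], "rot": [0, 0, 0], "fingers": -1},
    {"travel": [0, 0, 0.02], "rot": [0, 0, 0], "fingers": -1},
    {"travel": [0, 0, 0.02], "rot": [0, 0, 0], "fingers": -1},
    {"travel": [0, 0, 0.02], "rot": [0, 0, 0], "fingers": -1},
    {"travel": [0, 0, 0], "rot": [0, 0, 0], "fingers": -1},
    {"travel": [0, 0, 0], "rot": [0, 0, 0], "fingers": -1}
  ]
}}

```text
time_s: 17.9
ee_pos: [640.7, -36.3, 348.3]
orientation: [0.926, 0.378, 0.001, 0.0]
ft_force: [-0.7, -0.0, -0.6]
finger_gap: 85.7
grasp_force: 0.0
```

Run:
```python
from chk import *
s=ctrl.sense(); print(s['time_s'],s['ee_pos'],s['ft_force'])
for n,t in(('scene','s8'),('side','d8'),('wrist','w8')):
    cam(n,t); print(t,bar(t),*ck(t))
A=[cv2.resize(load(t)['img'],(400,300)) for t in('s8','d8')]
cv2.imwrite('pics/c8.png',np.hstack(A)[:,:,::-1])
```

```text
17.9 [640.74083622 -36.28396401 348.3157092 ] [-0.67040063 -0.03720634 -0.64788189]
s8 (399, array([  1.18,   0.44, 104.62,   0.49]), 'tilt rad', np.float64(0.0049), 'saddle low mm', np.float64(1.1)) 65 202.0914842222743 [577.7  -6.3 201.9] handle 176 [641.9 -36.5] r 70.3 yaw -26.8
d8 (483, array([-1.3400e+00,  5.5000e-01,  1.0513e+02,  6.0000e-02]), 'tilt rad', np.float64(0.0006), 'saddle low mm', np.float64(0.1)) 38 203.02454203179258 [579.7  -2.5 202.3] handle 156 [639.6 -38.6] r 69.3 yaw -29.2
w8 (3711, array([2.2200e+00, 2.6000e-01, 1.2438e+02, 4.0000e-02]), 'tilt rad', np.float64(0.0004), 'saddle low mm', np.float64(0.1)) 472 202.9054176352348 [579.7  -4.6 202.7] handle 273 [641.1 -38. ] r 70.3 yaw -28.2
```

View pics/c8.png

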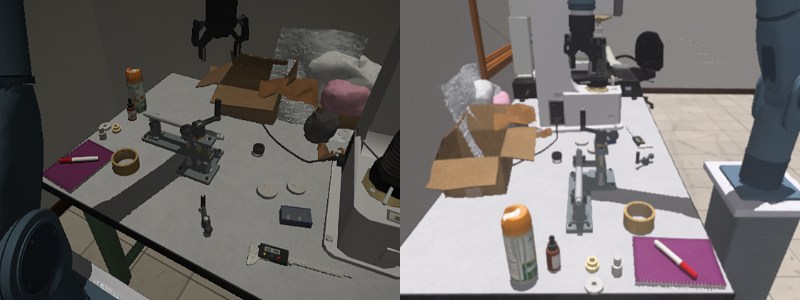

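The crank stands seated on the jack (scene (203,130)), the bar lies level in both Vs, the bystanders are in place and the hand is clear. Handing in.

```bash
python3 -c "
from workcell import ctrl
print(ctrl.close_job())"
```

```text
the job is handed in; nothing more can be done
None
```

The job is handed in at about 18 s; no verdict came back, but my last camera readings put the bar level within about 0.005 rad in both Vs, the crank seated on the screw to within about 2 mm, the bystanders in place and the hand clear.

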